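# Tighten the burr nut at the bottom of a coffee grinder's throat

## Task

Take the red-handled socket key out of its wooden stand, lower it down the grinder's throat and, with a light push, feel it fully onto the hexagon nut at the bottom. Turn the nut clockwise (seen from above) until it comes up firm, then nip it up by about another 15 degrees, no more; then lift the key out and put it back in its stand, fully down and upright. Push gently, and leave the cup and the coffee capsules where they are.

Things in the scene. Friction and masses are not known exactly. Their poses are not given: they have to be found in the camera images.
- key: T-handled socket key, 147 mm tall, about 0.18 to 0.29 kg, loose, standing mouth down. Origin: centre of the socket's open mouth at its lower end; z up along the shaft. Steel socket 45 mm outside from z 0 to 34 mm, with a hexagon recess 32 mm across flats, 11 mm deep, open downward, flats facing key +x and every 60 degrees; shaft 16 mm thick above it, collar 22 mm thick at z 104 to 116 mm
- key_handle (a point): centre of the key's flat red crossbar, 131 mm above the socket's mouth on the key's axis; the bar is 84 mm long along the key's x, 16 mm thick along its y (grip it across y) and spans z 115 to 147 mm; axes as the key
- key_stand: wooden cup, fixed, 74 mm wide, 50 mm tall, with a round well 49 mm wide and 42 mm deep that takes the key at any turn; origin: centre of its underside
- stand_well (a point): centre of the well's floor, 8 mm above the worktop; the key's origin is here (to 1 mm in height) when the key stands fully down
- grinder: round grey coffee grinder without its hopper, fixed, 126 mm tall, 132 mm wide, with a black chute on its -x side. Upright throat on its axis: a steel collar on top with a 59 mm wide opening from 112 to 126 mm height, below it a bore 50 mm wide down to 55 mm. Origin: centre of its underside
- bore_mouth (a point): centre of the throat's opening at the top of the collar, 126 mm above the worktop
- nut_seat (a point): on the throat's axis, 58 mm above the worktop: the key's origin lies here when the socket is fully on the nut. Brass hexagon nut, 30 mm across flats, 14 mm tall, top at 69 mm; a wrongly turned socket rests on top of it, mouth at 69 mm. How the flats lie at the start is not known. Socket on nut has 1 mm play to each side, 7 degrees of turn either way
- burr_nut (a joint): angle of the nut on its thread in rad, growing clockwise from above: -0.8 to -0.4 at the start (loose), 0 when home against the burr carrier. It turns at about 0.15 N m and stays where left. The value says nothing of how the flats lie
- burr_carrier (a joint): nip in rad, clockwise from above: how far the burr carrier has been turned on together with the nut after the nut came home; 0 at the start. It yields at about 0.3 N m, rising by 0.04 N m for every 0.1 rad, and stays where left. 15 degrees is 0.26 rad; below 0.1 is slack, above 0.42 is overtightened
- cup: small white espresso cup, 64x91x50 mm, loose; origin: centre of its underside; a bystander
- red_capsule: dark red coffee capsule, 52 mm wide, 37 mm tall, loose; origin: centre of its underside; a bystander
- black_capsule: black coffee capsule, 52 mm wide, 37 mm tall, loose; origin: centre of its underside; a bystander
- burr_seat (a joint): how far the nut and burr carrier are pushed down on the stiff wave spring under them, in m; 0 at rest (to 0.1 mm), 1 mm for every 8 N of downward push. Light pushes of 3 to 10 N are enough to seat the socket; 20 N (2.5 mm) is too hard
There are look-alikes about, which are no part of the job. What is shaped like the key_stand but turquoise is not meant.

How it is judged:
On the way, in this order (a step that is already met when the one before it is completed fails the run):
1. the socket is fully on the nut (z of key in the frame of nut_seat below 0.003 m and horizontal distance between key and nut_seat below 0.004 m and angle between key's own z axis and vertical below 0.12 rad and value of joint burr_carrier below 0.08 rad), for 0.1 s.
2. the nut is home and nipped up, with the key on it (value of joint burr_carrier above 0.1 rad and value of joint burr_nut above -0.08 rad and distance between key and nut_seat below 0.007 m), for 0.1 s.
At the end, for the whole second after the job is handed in: the nut is home (within 0.08 rad) and nipped up by 0.10 to 0.42 rad (6 to 24 degrees), and the key stands released, upright (within 0.15 rad) and at rest in its stand, its mouth within 5 mm of the well's floor and 7 mm of its axis (value of joint burr_carrier between 0.1 and 0.42 rad and value of joint burr_nut above -0.08 rad and z of key in the frame of stand_well below 0.005 m and horizontal distance between key and stand_well below 0.007 m and angle between key's own z axis and vertical below 0.15 rad and linear speed of key below 0.02 m/s); the robot touches nothing.
It fails at once if the nut is overtightened (nip above 0.42 rad) (value of joint burr_carrier above 0.42 rad).
It fails at once if the cup or a capsule is moved by more than 20 mm (distance of any of cup, red_capsule, black_capsule from where it was at the start of the episode above 0.02 m).
It fails at once if the key is pushed down on the nut too hard (burr seat sunk by over 2.5 mm, about 20 N) (value of joint burr_seat above 0.0025 m).
It also fails if it takes over 72 s, if anything falls off the work surface, if the arm or the gripper's body presses on something with over 40 N, if the wrist force passes 120 N, or if a joint passes its speed limit or range.

## Robot

A 6-joint arm with a two-finger parallel gripper is mounted at the origin on a cart in front of the work surface, level with it; the furniture and walls round the work are solid. World frame = base frame: x ahead of the robot, y to its left, z up, the work surface at z = 0. Lengths are in m, angles in rad, forces in N, time in s.
With the tool pointing down it reaches from about 0.3 to 0.875 m from the base axis. Payload 6.4 kg.
Tool frame: the origin (TCP) lies on the centre line of the jaws, within the pads' length; the fingertips stand 8 mm ahead of it and the grasp point (between the pads) lies 11 mm behind it; z points along the fingers, y is the line along which they close (so a half turn about z gives the same grasp; the last joint's range is limited). The gripper opens to 85 mm and grips with 20 to 120 N. Pads are 22 mm wide; open, the fingers measure 114 mm over their backs; the gripper's body (76 mm by 85 mm) begins 54 mm behind the grasp point. The pads swing forward as they close: fully open they stand 13 mm farther back than shut.
Start: joints at [1.138, 0.181, 1.607, -0, 1.354, -0.206], TCP at [0.129, 0.56, 0.239] pointing down, gripper open.
Joint ranges: [-2.99, 2.99], [-0.89, 2.07], [0.3, 2.58], [-1.14, 4.28], [0, 2.63], [-3.12, 3.12]. Speed limits (rad/s): [2.57, 2.57, 3.01, 3.14, 3.14, 3.14].

## Interface

Orientations are given as a unit quaternion [w, x, y, z].
In Python, from bench import get_state, vision, workorder gives the robot as it stands. The module is installed in compiled form; this text tells all that it offers.
- The arm moves only by the shell command python3 -m creep 'ROWS' [OPENING]. ROWS is JSON, a list of rows, each an object with "dp": the shift along the tool's x, y, z in cm, a list of three; "turn": the turn, a rotation vector about the tool's x, y, z in rad, a list of three. A call has 1 to 20 rows; each row shifts and turns the commanded pose from where the row before left it, along the tool's axes as they then stand; what a row does not reach is not made up. A row lasts 1/10 s, in which the tool goes at most 50 mm and 8.59 degrees, less where a joint would pass 70% of its speed; a pose out of reach is approached as far as the arm can. A call is refused whole if a number of a shift passes 5 or a number of a turn 0.15, either way. A call with a gripper value outside its range is refused whole. OPENING is the gripper command: -1 is shut, 1 is fully open, values between are in proportion, set as the call begins (- or left out, the last holds). The fingers move at their own pace and stop on an object; the grip force is fixed at half the most. Time passes only in rows, so rows that do not move let the fingers close. It gives the time, the measured TCP pose, the force, the opening and the grip force at its end, in the units of the state.
- get_state(): the state, without advancing time (a new reading comes with each control period).
- vision.get_image(name): name is "side" or "top" or "wrist"; returns the picture (400x640x3 uint8, red, green, blue); there is no depth.
- vision.camera_info(name): a dict with "mtx" (3x3 intrinsics, pixels), "R" (3x3) and "t" (3): a world point X has camera coordinates R X + t; the wrist camera has in their place "tool_from_camera" (4x4, takes a point from camera to tool coordinates, whose origin is the TCP and whose axes are the flange's). Camera axes: x right, y down, z forward; pixel columns grow to the right and rows downward; lengths in m; the calibration is good to about 2 mm. A picture is of the moment at which its call begins: read the wrist's pose just before it. camera_info takes no time and is no camera call.
- workorder.finish_job(): hands the job in; it is judged then, once.
The state is a dict: "time": time; "qpos": joint angles; "qd": joint speeds; "joint_torque": joint torques, N m; "tool_pos": TCP position; "tcp_rot": TCP orientation; "wrist_force": force on the tool from outside, world axes, zero at the start; "wrist_torque": the same for the moment, N m; "gripper_width": finger opening in m; "grip_force": force on a finger pad.
Only numpy, scipy, OpenCV 4.12 (cv2) and the standard library are available. Lean on these libraries where they do the work, as an engineer would, in place of code of your own. Each camera call takes 0.05 s, during which the arm holds its last target. There are 200 camera calls.

## Working session

There is one attempt and no reset: what is moved stays moved. The work goes in short steps, Python scripts to look and compute and a shell command to move; the robot and the scene stay as the last step left them, time stands still between calls to the robot, and variables do not carry over. Pictures are saved under pics/ and viewed, at most 10 in all, crops included, and the job is handed in when it is done.

```bash
mkdir -p pics
cat > h.py <<'E'
import numpy as np,cv2
from bench import get_state,vision,workorder
from scipy.spatial.transform import Rotation as Rn
def rot(q): return Rn.from_quat([q[1],q[2],q[3],q[0]])
def grab(n,f=None):
    s=get_state(); im=vision.get_image(n)
    if f: cv2.imwrite('pics/'+f,im[:,:,::-1])
    return s,im
def ray(n,uv,s=None):
    c=vision.camera_info(n);K=np.array(c['mtx']);d=np.linalg.solve(K,[uv[0],uv[1],1.])
    if n=='wrist':
        T=np.array(c['tool_from_camera']);R=rot(s['tcp_rot']).as_matrix()
        return R@T[:3,3]+np.array(s['tool_pos']), R@T[:3,:3]@d
    R=np.array(c['R']);t=np.array(c['t']);return -R.T@t,R.T@d
def atz(n,uv,z,s=None):
    o,d=ray(n,uv,s);return o+d*(z-o[2])/d[2]
def proj(n,X,s=None):
    c=vision.camera_info(n);K=np.array(c['mtx']);X=np.array(X,float)
    if n=='wrist':
        T=np.array(c['tool_from_camera']);p=rot(s['tcp_rot']).as_matrix().T@(X-s['tool_pos']);p=T[:3,:3].T@(p-T[:3,3])
    else: p=np.array(c['R'])@X+np.array(c['t'])
    p=K@p;return p[:2]/p[2]
E
python3 - <<'E'
from h import *
a=grab('top')[1];b=grab('side')[1]
cv2.imwrite('pics/a.png',a[:,:,::-1]);cv2.imwrite('pics/b.png',b[:,:,::-1])
print(get_state())
for n in('top','side'):print(ray(n,(320,200)))
E
```

```text
{'time': 0.1, 'qpos': array([ 1.13771637e+00,  1.81486327e-01,  1.60790895e+00, -2.82784863e-06,
        1.35380142e+00, -2.06311000e-01]), 'qd': array([-0.0007781 , -0.00065196, -0.00305702,  0.00080413,  0.00187098,
       -0.00198041]), 'joint_torque': array([ 1.08365130e-04, -4.45875120e+01, -3.52236986e+01, -3.69868858e-04,
        4.18540119e-03, -2.47587883e-05]), 'tool_pos': array([0.12905889, 0.55983008, 0.23846277]), 'tcp_rot': array([-2.50746686e-04,  1.13141349e-01,  9.93578579e-01, -7.61817749e-04]), 'wrist_force': array([-0.17968495,  0.11463444, -0.21516761]), 'wrist_torque': array([0.00685825, 0.01501586, 0.05336777]), 'grip_force': 0.0, 'gripper_width': 0.0851029378091605}
(array([0.380833  , 0.00911719, 1.32167352]), array([ 0.14447815,  0.01097423, -0.98966335]))
(array([0.05757566, 0.14548053, 0.99377068]), array([ 0.46717721, -0.15022532, -0.87141107]))
```

View pics/a.png

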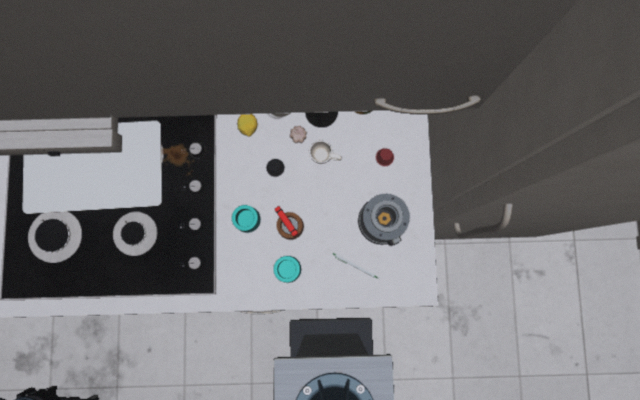

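View pics/b.png

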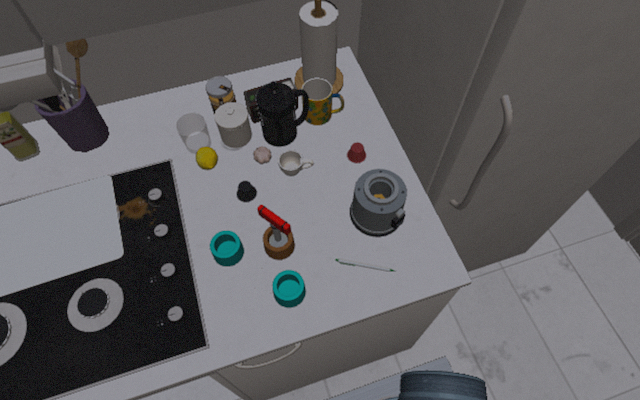

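The wooden stand with the red key is at top (290,226) and side (279,243). The two turquoise cups, at top (246,218) and (287,269), are look-alikes, so brown is the one meant. The grinder is at top (384,217), with the brass nut in its throat.

Run:
```python
from h import *
a=cv2.imread('pics/a.png');b=cv2.imread('pics/b.png')
for n,im in(('top',a),('side',b)):
    hsv=cv2.cvtColor(im,cv2.COLOR_BGR2HSV)
    m=((hsv[...,0]<5)|(hsv[...,0]>175))&(hsv[...,1]>200)&(hsv[...,2]>120)
    k,l,st,ce=cv2.connectedComponentsWithStats(m.astype(np.uint8))
    i=1+np.argmax(st[1:,4]);ys,xs=np.where(l==i)
    r=cv2.minAreaRect(np.c_[xs,ys].astype(np.float32));print(n,st[i],ce[i],r)
    bx=cv2.boxPoints(r)
    o=np.argsort([np.linalg.norm(bx[0]-bx[j]) for j in range(4)])
    e1=(bx[0]+bx[o[1]])/2;e2=(bx[o[2]]+bx[o[3]])/2
    print(atz(n,e1,.14),atz(n,e2,.14),'c',atz(n,ce[i],.14))
    np.set_printoptions(precision=4,suppress=True)
print('stand',atz('top',(290,226),.05),atz('side',(279,241),.05))
print('grinder',atz('top',(385,215),.126),atz('side',(381,186),.126),'nut',atz('top',(384,217),.069))
for nm,p in dict(cup=(321,153),blk=(275,168),red=(385,157)).items():print(nm,atz('top',p,.04))
c1=cv2.resize(a[180:290,220:420],None,fx=4,fy=4,interpolation=3);cv2.imwrite('pics/c.png',c1)
```

```text
Traceback (most recent call last):
ValueError: attempt to get argmax of an empty sequence
```

Run:
```python
from h import *
np.set_printoptions(precision=4,suppress=True)
a=cv2.imread('pics/a.png');b=cv2.imread('pics/b.png')
print(a[220,287],b[217,273])
for n,im in(('top',a),('side',b)):
    f=im.astype(int);m=(f[...,2]>90)&(f[...,2]>3*f[...,1])&(f[...,2]>3*f[...,0])
    m[:180]=0
    k,l,st,ce=cv2.connectedComponentsWithStats(m.astype(np.uint8))
    i=1+np.argmax(st[1:,4]);ys,xs=np.where(l==i)
    r=cv2.minAreaRect(np.c_[xs,ys].astype(np.float32));print(n,st[i],ce[i],r)
    bx=cv2.boxPoints(r)
    o=np.argsort([np.linalg.norm(bx[0]-bx[j]) for j in range(4)])
    e1=(bx[0]+bx[o[1]])/2;e2=(bx[o[2]]+bx[o[3]])/2
    print(atz(n,e1,.14),atz(n,e2,.14),'c',atz(n,ce[i],.14))
print('stand',atz('top',(290,226),.05),atz('side',(279,241),.05))
print('grinder',atz('top',(385,215),.126),atz('side',(381,186),.126),'nut',atz('top',(384,217),.069))
for nm,p in dict(cup=(321,153),blk=(275,168),red=(385,157)).items():print(nm,atz('top',p,.04))
c1=cv2.resize(a[180:290,220:420],None,fx=4,fy=4,interpolation=3);cv2.imwrite('pics/c.png',c1)
```

```text
[ 58  56 193] [ 15  18 164]
top [278 211  16  20 108] [285.4907 220.4167] ((285.4664611816406, 220.5234832763672), (21.873493194580078, 5.079237937927246), 55.00798034667969)
[0.527  0.1243 0.14  ] [0.4815 0.0939 0.14  ] c [0.5045 0.109  0.14  ]
side [258 205  32  25 215] [273.1767 216.8   ] ((273.1967468261719, 216.9198760986328), (36.25537872314453, 6.575510025024414), 35.83765411376953)
[0.5428 0.1296 0.14  ] [0.4736 0.0835 0.14  ] c [0.508  0.1062 0.14  ]
stand [0.4986 0.1049 0.05  ] [0.4911 0.1059 0.05  ]
grinder [ 0.5129 -0.1399  0.126 ] [ 0.5134 -0.1461  0.126 ] nut [ 0.514  -0.1442  0.069 ]
cup [0.6979 0.0173 0.04  ]
blk [0.6594 0.1439 0.04  ]
red [ 0.682  -0.1575  0.04  ]
```

View pics/c.png

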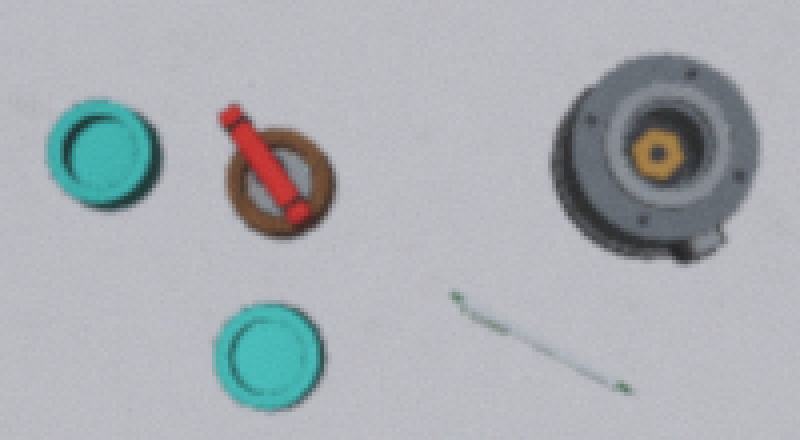

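The crop confirms the red-handled key in the brown stand at crop (280,180), and the brass nut at (658,154). Moving above the key for a wrist look.

```bash
R='x'; python3 -m creep '[{"dp":[-2.3,-1.8,-0.1],"turn":[0,0,0]},{"dp":[-2.3,-1.8,-0.1],"turn":[0,0,0]},{"dp":[-2.3,-1.8,-0.1],"turn":[0,0,0]},{"dp":[-2.3,-1.8,-0.1],"turn":[0,0,0]},{"dp":[-2.3,-1.8,-0.1],"turn":[0,0,0]},{"dp":[-2.3,-1.8,-0.1],"turn":[0,0,0]},{"dp":[-2.3,-1.8,-0.1],"turn":[0,0,0]},{"dp":[-2.3,-1.8,-0.1],"turn":[0,0,0]},{"dp":[-2.3,-1.8,-0.1],"turn":[0,0,0]},{"dp":[-2.3,-1.8,-0.1],"turn":[0,0,0]},{"dp":[-2.3,-1.8,-0.1],"turn":[0,0,0]},{"dp":[-2.3,-1.8,-0.1],"turn":[0,0,0]},{"dp":[-2.3,-1.8,-0.1],"turn":[0,0,0]},{"dp":[-2.3,-1.8,-0.1],"turn":[0,0,0]},{"dp":[-2.3,-1.8,-0.1],"turn":[0,0,0]},{"dp":[-2.3,-1.8,-0.1],"turn":[0,0,0]},{"dp":[-2.3,-1.8,-0.1],"turn":[0,0,0]},{"dp":[-2.3,-1.8,-0.1],"turn":[0,0,0]},{"dp":[-2.3,-1.8,-0.1],"turn":[0,0,0]},{"dp":[-2.3,-1.8,-0.1],"turn":[0,0,0]}]' 1
python3 -m creep '[{"dp":[0,0,0],"turn":[0,0,0.145]},{"dp":[0,0,0],"turn":[0,0,0.145]},{"dp":[0,0,0],"turn":[0,0,0.145]},{"dp":[0,0,0],"turn":[0,0,0.145]},{"dp":[0,0,0],"turn":[0,0,0.145]},{"dp":[0,0,0],"turn":[0,0,0.145]},{"dp":[0,0,0],"turn":[0,0,0.145]},{"dp":[0,0,0],"turn":[0,0,0.145]},{"dp":[0,0,0],"turn":[0,0,0.145]},{"dp":[0,0,0],"turn":[0,0,0.145]},{"dp":[0,0,0],"turn":[0,0,0.145]},{"dp":[0,0,0],"turn":[0,0,0.145]},{"dp":[0,0,0],"turn":[0,0,0.145]},{"dp":[0,0,0],"turn":[0,0,0.145]},{"dp":[0,0,0],"turn":[0,0,0.145]},{"dp":[0,0,0],"turn":[0,0,0.145]},{"dp":[0,0,0],"turn":[0,0,0]},{"dp":[0,0,0],"turn":[0,0,0]}]' 1
python3 - <<'E'
from h import *
np.set_printoptions(precision=4,suppress=True)
s,im=grab('wrist','d.png');print(s['tool_pos'],s['tcp_rot'],s['qpos']);print(np.array(vision.camera_info('wrist')['tool_from_camera']))
print(rot(s['tcp_rot']).as_matrix())
E
```

```text
time: 2.1
tool_pos: [0.4969, 0.105, 0.2589]
tcp_rot: [-0.0, 0.113, 0.994, -0.0]
wrist_force: [0.2, 0.6, -0.0]
gripper_width: 0.0853
grip_force: 0.0
time: 3.9
tool_pos: [0.4964, 0.1061, 0.259]
tcp_rot: [-0.0, 0.956, 0.295, -0.0]
wrist_force: [0.7, 0.7, -0.7]
gripper_width: 0.0852
grip_force: 0.0
[0.4964 0.1061 0.259 ] [-0.0001  0.9555  0.2949 -0.0003] [-0.0237  0.0114  1.7505 -0.      1.3802  0.9484]
[[-0.0001 -0.9471 -0.321   0.0822]
 [ 1.     -0.0005  0.0012 -0.0002]
 [-0.0013 -0.321   0.9471 -0.1351]
 [ 0.      0.      0.      1.    ]]
[[ 0.8261  0.5636 -0.0005]
 [ 0.5636 -0.8261 -0.    ]
 [-0.0004 -0.0003 -1.    ]]
```

View pics/d.png

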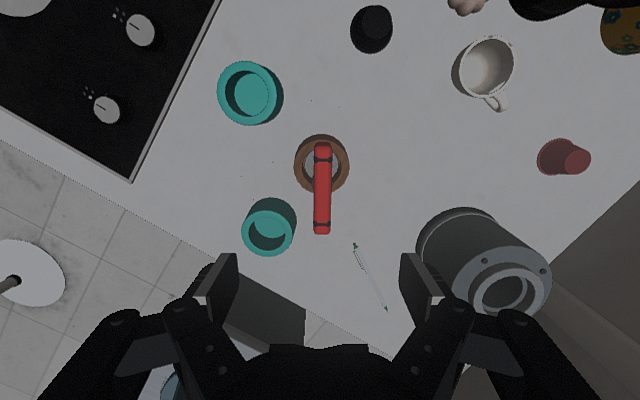

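The red bar lies between (322,143) and (322,234), upright in the image and so parallel to tool x. The brown stand's rim is around (321,163).

Run:
```python
from h import *
np.set_printoptions(precision=4,suppress=True)
s=get_state();im=cv2.imread('pics/d.png');f=im.astype(int)
def rm(lo,thr):
    m=(f[...,2]>60)&(f[...,2]>thr*f[...,1])&(f[...,2]>thr*f[...,0]);m[:,:280]=0;m[:,370:]=0;m[:120]=0;m[250:]=0
    ys,xs=np.where(m);return cv2.minAreaRect(np.c_[xs,ys].astype(np.float32)),cv2.fitLine(np.c_[xs,ys].astype(np.float32),2,0,.01,.01).ravel()
print(rm(60,2.5))
R=rot(s['tcp_rot']).as_matrix()
for uv in((322,143),(322,236),(322,160),(322,220)):
    p=atz('wrist',uv,.155,s);print(uv,p,'tool',R.T@(p-s['tool_pos']))
# stand rim ellipse extremes
p=atz('wrist',(321.5,162),.05,s);print('stand',p)
print('proj predicted of stand centre/rim; grinder',[atz('wrist',q,.126,s) for q in((503,292),)])
for n in('top','side'):
    g=cv2.imread('pics/a.png' if n=='top' else 'pics/b.png').astype(int)
    m=(g[...,2]>90)&(g[...,2]>2.2*g[...,1])&(g[...,2]>2.2*g[...,0]);m[:195]=0;m[240:]=0;m[:,:250]=0;m[:,310:]=0
    ys,xs=np.where(m);r=cv2.minAreaRect(np.c_[xs,ys].astype(np.float32));print(n,r,atz(n,r[0],.147))
```

```text
(((322.0, 190.0), (86.0, 16.0), 90.0), array([  0.0184,  -0.9998, 321.9622, 189.6544], dtype=float32))
(322, 143) [0.5396 0.1317 0.155 ] tool [0.0502 0.0032 0.104 ]
(322, 236) [0.4683 0.0827 0.155 ] tool [-0.0364  0.0035  0.1041]
(322, 160) [0.5277 0.1236 0.155 ] tool [0.0357 0.0032 0.104 ]
(322, 220) [0.4817 0.092  0.155 ] tool [-0.02    0.0034  0.1041]
stand [0.5092 0.1099 0.05  ]
proj predicted of stand centre/rim; grinder [array([ 0.5143, -0.1353,  0.126 ])]
top ((285.8846130371094, 221.07693481445312), (33.282012939453125, 6.379051685333252), 56.3099365234375) [0.5021 0.1075 0.147 ]
side ((273.2099304199219, 216.90162658691406), (36.25537872314453, 6.620548248291016), 35.83765411376953) [0.5041 0.1065 0.147 ]
```

```bash
python3 -m creep '[{"dp":[0.3,0.15,2],"turn":[0,0,0]},{"dp":[0.2,0.1,2],"turn":[0,0,0]},{"dp":[0.2,0.05,2],"turn":[0,0,0]},{"dp":[0,0,2],"turn":[0,0,0]},{"dp":[0,0,2],"turn":[0,0,0]},{"dp":[0,0,1.5],"turn":[0,0,0]},{"dp":[0,0,0.8],"turn":[0,0,0]},{"dp":[0,0,0],"turn":[0,0,0]}]' 1
python3 - <<'E'
from h import *
s,im=grab('wrist','e.png')
E
python3 -m creep '[{"dp":[0,0,0],"turn":[0,0,0]},{"dp":[0,0,0],"turn":[0,0,0]},{"dp":[0,0,0],"turn":[0,0,0]},{"dp":[0,0,0],"turn":[0,0,0]},{"dp":[0,0,0],"turn":[0,0,0]},{"dp":[0,0,0],"turn":[0,0,0]},{"dp":[0,0,0],"turn":[0,0,0]},{"dp":[0,0,0],"turn":[0,0,0]}]' -1
```

```text
time: 4.75
tool_pos: [0.5032, 0.1075, 0.1352]
tcp_rot: [-0.0, 0.956, 0.294, -0.001]
wrist_force: [-1.3, -0.8, 0.6]
gripper_width: 0.0858
grip_force: 0.0
time: 5.6
tool_pos: [0.5045, 0.1075, 0.1367]
tcp_rot: [0.0, 0.956, 0.293, 0.0]
wrist_force: [0.1, 0.8, 4.2]
gripper_width: 0.0148
grip_force: 59.3
```

```bash
python3 -m creep '[{"dp":[0,0,-0.5],"turn":[0,0,0]},{"dp":[0,0,-1],"turn":[0,0,0]},{"dp":[0,0,-1],"turn":[0,0,0]},{"dp":[0,0,-1],"turn":[0,0,0]},{"dp":[0,0,-1],"turn":[0,0,0]},{"dp":[0,0,-2],"turn":[0,0,0]},{"dp":[0,0,-2],"turn":[0,0,0]},{"dp":[0,0,-2],"turn":[0,0,0]},{"dp":[0,0,-2],"turn":[0,0,0]},{"dp":[0,0,-2],"turn":[0,0,0]},{"dp":[0,0,-1],"turn":[0,0,0]},{"dp":[0,0,0],"turn":[0,0,0]},{"dp":[0,0,0],"turn":[0,0,0]}]' -1
python3 - <<'E'
from h import *
np.set_printoptions(precision=4,suppress=True)
s,im=grab('wrist');s2,side=grab('side');_,top=grab('top')
print(s['tool_pos'],s['tcp_rot'],s['wrist_force'],s['wrist_torque'],s['gripper_width'],s['qpos'])
cv2.imwrite('pics/f.png',np.hstack([cv2.resize(im[:,:,::-1],(400,250)),cv2.resize(side[100:300,180:420,::-1],(300,250))])
 )
cv2.imwrite('pics/f_wr.png',im[:,:,::-1]);cv2.imwrite('pics/f_side.png',side[:,:,::-1]);cv2.imwrite('pics/f_top.png',top[:,:,::-1])
w=im[100:400,150:550,::-1]; sd=cv2.resize(side[80:280,180:420,::-1],(400,333))
cv2.imwrite('pics/f.png',np.hstack([cv2.resize(w,(400,300)),sd[:300]]))
E
```

```text
time: 6.9
tool_pos: [0.5037, 0.1075, 0.2907]
tcp_rot: [-0.0, 0.956, 0.293, -0.0]
wrist_force: [0.2, 1.1, -2.9]
gripper_width: 0.0152
grip_force: 58.6
[0.5037 0.1075 0.2907] [-0.0001  0.9561  0.293  -0.0003] [ 0.2039  1.1194 -2.9442] [-0.0104  0.0015 -0.0162] 0.015157864795156654 [-0.0205  0.0047  1.6931 -0.      1.4445  0.9555]
```

View pics/f.png

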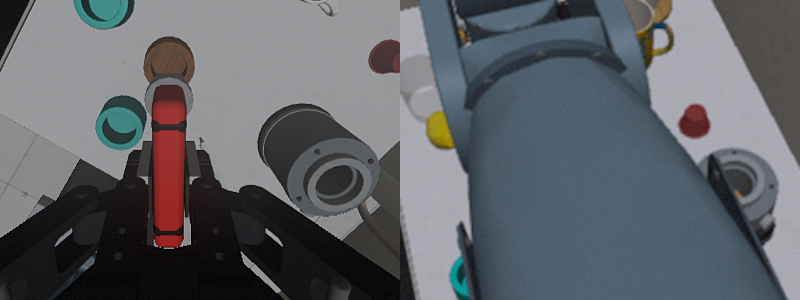

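Key is held upright, weighing about 2.9 N. The emptied brown well is at crop (167,62) and the throat at crop (337,182). Now putting the wrist camera over the throat.

```bash
python3 -m creep '[{"dp":[-2.15,2.1,0],"turn":[0,0,0]},{"dp":[-2.15,2.1,0],"turn":[0,0,0]},{"dp":[-2.15,2.1,0],"turn":[0,0,0]},{"dp":[-2.15,2.1,0],"turn":[0,0,0]},{"dp":[-2.15,2.1,0],"turn":[0,0,0]},{"dp":[-2.15,2.1,0],"turn":[0,0,0]},{"dp":[-2.15,2.1,0],"turn":[0,0,0]},{"dp":[-2.15,2.1,0],"turn":[0,0,0]},{"dp":[-2.15,2.1,0],"turn":[0,0,0]},{"dp":[-2.15,2.1,0],"turn":[0,0,0]},{"dp":[0,0,0],"turn":[0,0,0]},{"dp":[0,0,0],"turn":[0,0,0]},{"dp":[0,0,0],"turn":[0,0,0]}]' -1
python3 - <<'E'
from h import *
import pickle
np.set_printoptions(precision=4,suppress=True)
s,im=grab('wrist','g.png');pickle.dump(s,open('g.pkl','wb'))
print(s['tool_pos'],s['tcp_rot'],s['wrist_force'],s['wrist_torque'],s['gripper_width'],s['qpos'])
p=proj('wrist',[0.513,-0.143,.1],s);print(p,np.array(vision.camera_info('wrist')['mtx']))
E
```

```text
time: 8.35
tool_pos: [0.4435, -0.1861, 0.2907]
tcp_rot: [-0.001, 0.956, 0.293, -0.0]
wrist_force: [-0.5, 0.2, -2.7]
gripper_width: 0.0149
grip_force: 58.9
[ 0.4435 -0.1861  0.2907] [-0.0006  0.9561  0.2932 -0.0002] [-0.5328  0.1834 -2.6573] [-0.0016 -0.0155  0.0172] 0.01486806175308677 [-0.645  -0.0758  1.7711  0.0004  1.4476  0.3306]
[321.3545 103.2736] [[281.6039   0.     318.3678]
 [  0.     281.6039 198.2333]
 [  0.       0.       1.    ]]
```

View pics/g.png

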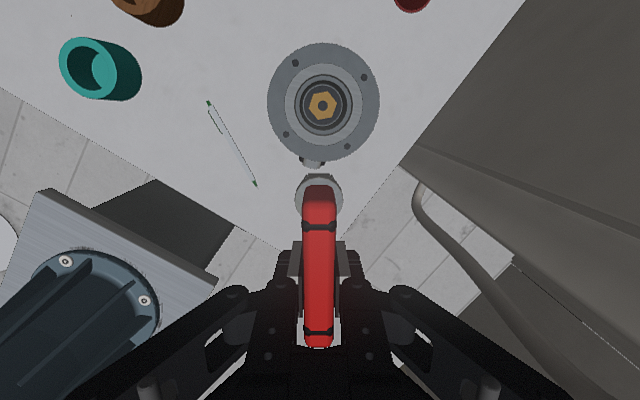

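The nut is at (322,106) in the throat, seen from almost straight above, with the collar ring round (323,104). The key's bar runs from (319,185) to (318,348).

```bash
cat > nut.py <<'E'
from h import *
import pickle,sys
np.set_printoptions(precision=4,suppress=True)
s=pickle.load(open('g.pkl','rb'));im=cv2.imread('pics/g.png');f=im.astype(int)
R=rot(s['tcp_rot']).as_matrix();tl=lambda p:R.T@(p-s['tool_pos'])
m=(f[...,2]>f[...,0]+25);m[:80]=0;m[130:]=0;m[:,:290]=0;m[:,350:]=0
cs=cv2.findContours(m.astype(np.uint8),0,1)[0];c=max(cs,key=cv2.contourArea)[:,0]
P=np.array([atz('wrist',q,.069,s)[:2] for q in c.astype(float)])
from scipy.optimize import least_squares
best=None
for a0 in np.radians(range(0,60,10)):
    def res(v):
        d=P-v[:2];th=np.arctan2(d[:,1],d[:,0]);k=(th-v[2]+np.pi/6)%(np.pi/3)-np.pi/6
        return np.hypot(*d.T)*np.cos(k)-v[3]
    r=least_squares(res,[*P.mean(0),a0,.015],loss='soft_l1',f_scale=.0007)
    if best is None or r.cost<best.cost:best=r
print('nut centre,flat dir deg,apothem',best.x[:2],np.degrees(best.x[2])%60,best.x[3],best.cost,np.sqrt((best.fun**2).mean()))
print('nut in tool',tl(np.r_[best.x[:2],.069]))
# grinder outer grey disc and collar bright ring via radial gradient circle fits in world planes
g=cv2.cvtColor(im,6).astype(np.float32)
def circ(z,r0,r1,c0,sgn):
    pts=[]
    for th in np.radians(range(0,360,6)):
        rr=np.arange(r0,r1,.0002);q=[proj('wrist',[c0[0]+a*np.cos(th),c0[1]+a*np.sin(th),z],s) for a in rr]
        q=np.array(q,np.float32);v=cv2.remap(g,q[:,:1],q[:,1:],1).ravel();v=cv2.GaussianBlur(v[None],(0,0),4).ravel();d=np.gradient(v)*sgn
        i=np.argmax(d);pts.append([c0[0]+rr[i]*np.cos(th),c0[1]+rr[i]*np.sin(th)])
    pts=np.array(pts);rs=lambda v:np.hypot(*(pts-v[:2]).T)-v[2]
    r=least_squares(rs,[*c0,(r0+r1)/2],loss='soft_l1',f_scale=.0005);return r.x,np.median(abs(r.fun))
c0=best.x[:2]
print('collar opening r=.0295',circ(.126,.025,.034,c0,1))
print('bore r=.025 @.112',circ(.112,.021,.0285,c0,1),circ(.112,.021,.0285,c0,-1))
print('toolx deg',np.degrees(np.arctan2(R[1,0],R[0,0])))
# key bar
m=(f[...,2]>60)&(f[...,2]>2.5*f[...,1])&(f[...,2]>2.5*f[...,0]);m[:170]=0;m[:,:290]=0;m[:,350:]=0
ys,xs=np.where(m);print('bar px',ys.min(),ys.max(),xs.min(),xs.max(),np.median(xs))
for uv in((np.median(xs),ys.min()),(np.median(xs),ys.max()+1)):
    T=np.array(vision.camera_info('wrist')['tool_from_camera']);K=np.array(vision.camera_info('wrist')['mtx'])
    d=T[:3,:3]@np.linalg.solve(K,[*uv,1]);o=T[:3,3];print('bar end tool',o+d*(-.018-o[2])/d[2])
E
python3 nut.py
```

```text
nut centre,flat dir deg,apothem [ 0.5119 -0.1455] 44.084961317127934 0.014702915565079834 4.162425319413917e-06 0.0003447371743318564
nut in tool [0.0794 0.005  0.2217]
collar opening r=.0295 (array([ 0.512 , -0.1453,  0.0299]), np.float64(5.207809162379763e-05))Traceback (most recent call last):
  File "nut.py", line 31, in <module>
    print('bore r=.025 @.112',circ(.112,.021,.0285,c0,1),circ(.112,.021,.0285,c0,-1))
                              ~~~~^^^^^^^^^^^^^^^^^^^^^^
  File "nut.py", line 24, in circ
    rr=np.arange(r0,r1,.0002);q=[proj('wrist',[c0[0]+a*np.cos(th),c0[1]+a*np.sin(th),z],s) for a in rr]
                                 ~~~~^^^^^^^^^^^^^^^^^^^^^^^^^^^^^^^^^^^^^^^^^^^^^^^^^^^^^
  File "h.py", line 18, in proj
    c=vision.camera_info(n);K=np.array(c['mtx']);X=np.array(X,float)
ValueError: time passes only in moves, steps and waits
```

```bash
sed -i '/bore r=/d' nut.py; sed -i 's/^def rot/import functools\nvision_ci=functools.cache(vision.camera_info)\ndef rot/; s/c=vision.camera_info(n)/c=vision_ci(n)/' h.py; python3 nut.py
```

```text
nut centre,flat dir deg,apothem [ 0.5119 -0.1455] 44.084961317127934 0.014702915565079834 4.162425319413917e-06 0.0003447371743318564
nut in tool [0.0794 0.005  0.2217]
collar opening r=.0295 (array([ 0.512 , -0.1453,  0.0299]), np.float64(5.207809162379763e-05))
toolx deg 34.09835552859203
bar px 202 347 302 334 319.0
bar end tool [ 0.0407  0.0002 -0.018 ]
bar end tool [-0.0422  0.0003 -0.018 ]
```

Run:
```python
import cv2
im=cv2.imread('pics/g.png');g=cv2.cvtColor(im,6)
print(g[164:206,319].tolist());print(g[180:215:4,290:350].tolist()[2]);print(im[184:206,319].tolist())
cv2.imwrite('pics/k.png',cv2.resize(im[80:220,250:390],None,fx=4,fy=4,interpolation=2))
```

```text
[110, 106, 100, 104, 134, 171, 167, 170, 161, 104, 64, 69, 78, 111, 130, 136, 130, 128, 128, 131, 119, 45, 53, 53, 58, 56, 55, 57, 54, 57, 55, 57, 59, 55, 56, 57, 64, 69, 73, 78, 83, 87]
[166, 168, 166, 168, 167, 172, 162, 46, 87, 127, 136, 129, 128, 129, 130, 96, 43, 51, 55, 55, 52, 57, 56, 57, 57, 55, 56, 56, 55, 58, 53, 55, 56, 54, 57, 57, 56, 54, 57, 54, 50, 50, 83, 135, 129, 127, 130, 133, 122, 76, 70, 166, 169, 166, 165, 167, 165, 166, 166, 167]
[[124, 119, 117], [34, 36, 68], [44, 44, 74], [45, 44, 75], [49, 49, 78], [46, 46, 78], [46, 45, 78], [47, 47, 79], [45, 44, 78], [47, 47, 80], [47, 45, 79], [47, 47, 79], [50, 49, 82], [46, 44, 79], [46, 45, 80], [47, 47, 82], [50, 49, 98], [50, 50, 112], [51, 51, 126], [52, 52, 139], [54, 55, 149], [58, 58, 154]]
```

View pics/k.png

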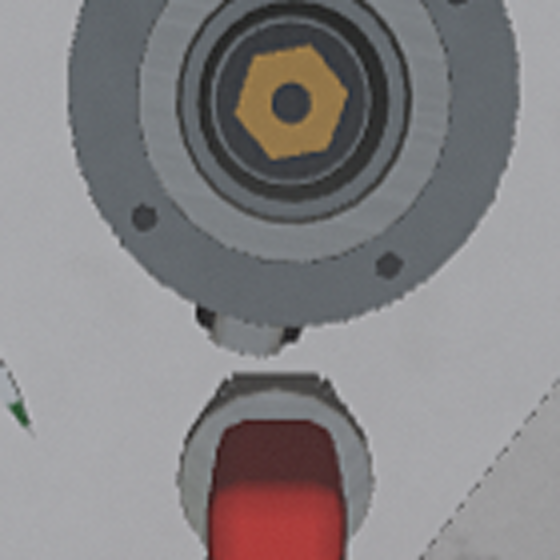

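The nut is clearly visible with a flat about 10° counter-clockwise of the bar direction, and the socket's rim shows the key hanging upright. Moving over the throat, turning 10° counter-clockwise and starting down.

```bash
python3 -m creep '[{"dp":[2,0.12,0],"turn":[0,0,0]},{"dp":[2,0.12,0],"turn":[0,0,0]},{"dp":[2,0.12,0],"turn":[0,0,0]},{"dp":[1.92,0.11,0],"turn":[0,0,0]},{"dp":[0,0,0],"turn":[0,0,-0.09]},{"dp":[0,0,0],"turn":[0,0,-0.085]},{"dp":[0,0,1],"turn":[0,0,0]},{"dp":[0,0,1],"turn":[0,0,0]},{"dp":[0,0,1],"turn":[0,0,0]},{"dp":[0,0,0],"turn":[0,0,0]},{"dp":[0,0,0],"turn":[0,0,0]},{"dp":[0,0,0],"turn":[0,0,0]},{"dp":[0,0,0],"turn":[0,0,0]}]' -1
python3 - <<'E'
from h import *
np.set_printoptions(precision=4,suppress=True)
s=get_state();print(s['tool_pos'],s['tcp_rot'],s['wrist_force'],s['wrist_torque']);R=rot(s['tcp_rot']).as_matrix();print(np.degrees(np.arctan2(R[1,0],R[0,0])))
print('to go in tool cm',100*R.T@(np.array([.5119,-.1455,.1867])-s['tool_pos']))
E
```

```text
time: 9.7
tool_pos: [0.5121, -0.1466, 0.2618]
tcp_rot: [0.0, 0.927, 0.375, 0.0]
wrist_force: [0.0, 0.2, -2.3]
gripper_width: 0.0152
grip_force: 58.8
[ 0.5121 -0.1466  0.2618] [0.0004 0.9269 0.3753 0.0003] [ 0.0133  0.2467 -2.2995] [ 0.0026 -0.0545  0.0262]
44.08614071950281
to go in tool cm [ 0.0611 -0.1033  7.5141]
```

```bash
python3 -m creep '[{"dp":[0.05,-0.09,0],"turn":[0,0,0]},{"dp":[0,0,0.5],"turn":[0,0,0]},{"dp":[0,0,0.8],"turn":[0,0,0]},{"dp":[0,0,0.8],"turn":[0,0,0]},{"dp":[0,0,0.8],"turn":[0,0,0]},{"dp":[0,0,0.8],"turn":[0,0,0]},{"dp":[0,0,0.7],"turn":[0,0,0]},{"dp":[0,0,0.7],"turn":[0,0,0]},{"dp":[0,0,0.5],"turn":[0,0,0]},{"dp":[0,0,0],"turn":[0,0,0]},{"dp":[0,0,0],"turn":[0,0,0]}]' -1
cat > st.py <<'E'
from h import *
np.set_printoptions(precision=4,suppress=True)
s=get_state();R=rot(s['tcp_rot']).as_matrix();print(s['time'],s['tool_pos'],s['wrist_force'],s['wrist_torque'],np.degrees(np.arctan2(R[1,0],R[0,0])))
print('to go in tool cm',100*R.T@(np.array([.5119,-.1455,.1867])-s['tool_pos']))
E
python3 st.py
```

```text
time: 10.8
tool_pos: [0.5117, -0.1455, 0.2054]
tcp_rot: [0.0, 0.927, 0.375, 0.0]
wrist_force: [-0.3, -0.5, -2.1]
gripper_width: 0.0149
grip_force: 58.9
10.8 [ 0.5117 -0.1455  0.2054] [-0.3288 -0.4758 -2.0992] [-0.041  -0.0108 -0.0359] 44.104276524828585
to go in tool cm [0.0134 0.0167 1.8669]
```

```bash
python3 -m creep '[{"dp":[0,0,0.3],"turn":[0,0,0]},{"dp":[0,0,0.3],"turn":[0,0,0]},{"dp":[0,0,0.2],"turn":[0,0,0]},{"dp":[0,0,0.1],"turn":[0,0,0]},{"dp":[0,0,0],"turn":[0,0,0]},{"dp":[0,0,0],"turn":[0,0,0]}]' -1; python3 st.py
```

```text
time: 11.4
tool_pos: [0.5118, -0.1455, 0.1967]
tcp_rot: [0.0, 0.927, 0.375, 0.0]
wrist_force: [-1.6, -0.3, 2.0]
gripper_width: 0.0149
grip_force: 59.5
11.4 [ 0.5118 -0.1455  0.1967] [-1.6098 -0.2911  2.0495] [ 0.1149  0.1726 -0.0334] 44.10849262899853
to go in tool cm [0.0094 0.0081 1.0049]
```

```bash
python3 -m creep '[{"dp":[0,0,0.1],"turn":[0,0,0]},{"dp":[0,0,0.1],"turn":[0,0,0]},{"dp":[0,0,0],"turn":[0,0,0]}]' -1; python3 st.py
```

```text
time: 11.7
tool_pos: [0.5117, -0.1452, 0.1939]
tcp_rot: [-0.0, 0.927, 0.375, 0.0]
wrist_force: [0.5, 0.0, -2.2]
gripper_width: 0.0149
grip_force: 59.0
11.7 [ 0.5117 -0.1452  0.1939] [ 0.5464  0.0377 -2.1603] [ 0.208  -0.3051 -0.048 ] 44.101342301752204
to go in tool cm [-0.0029  0.0366  0.7231]
```

It has slid past the nut's top face, so the socket is engaging. Continuing down gently.

```bash
python3 -m creep '[{"dp":[0,0,0.15],"turn":[0,0,0]},{"dp":[0,0,0.15],"turn":[0,0,0]},{"dp":[0,0,0.1],"turn":[0,0,0]},{"dp":[0,0,0.1],"turn":[0,0,0]},{"dp":[0,0,0],"turn":[0,0,0]}]' -1; python3 st.py
```

```text
time: 12.2
tool_pos: [0.5116, -0.1453, 0.189]
tcp_rot: [-0.0, 0.927, 0.375, -0.0]
wrist_force: [1.7, 2.0, -2.8]
gripper_width: 0.0151
grip_force: 59.1
12.2 [ 0.5116 -0.1453  0.189 ] [ 1.7019  2.0309 -2.7876] [ 0.3135 -0.2845  0.0176] 44.10810695961712
to go in tool cm [0.009  0.0402 0.2334]
```

```bash
python3 -m creep '[{"dp":[0,0,0.1],"turn":[0,0,0]},{"dp":[0,0,0.05],"turn":[0,0,0]},{"dp":[0,0,0],"turn":[0,0,0]}]' -1; python3 st.py
```

```text
time: 12.5
tool_pos: [0.5116, -0.1454, 0.1878]
tcp_rot: [-0.0, 0.927, 0.375, 0.0]
wrist_force: [1.7, 1.4, -0.7]
gripper_width: 0.015
grip_force: 59.1
12.5 [ 0.5116 -0.1454  0.1878] [ 1.6637  1.4022 -0.696 ] [ 0.4106 -0.3035  0.0071] 44.106364347176054
to go in tool cm [0.0112 0.0279 0.1068]
```

```bash
python3 -m creep '[{"dp":[0,0,0.05],"turn":[0,0,0]},{"dp":[0,0,0],"turn":[0,0,0]}]' -1; python3 st.py
```

```text
time: 12.7
tool_pos: [0.5116, -0.1454, 0.1873]
tcp_rot: [0.0, 0.927, 0.375, 0.0]
wrist_force: [1.9, 1.0, -0.6]
gripper_width: 0.0149
grip_force: 59.2
12.7 [ 0.5116 -0.1454  0.1873] [ 1.9276  1.0398 -0.6308] [ 0.3879 -0.3463 -0.0123] 44.107667394968516
to go in tool cm [0.0124 0.0237 0.0602]
```

```bash
python3 -m creep '[{"dp":[0,0,0.04],"turn":[0,0,0]},{"dp":[0,0,0],"turn":[0,0,0]}]' -1; python3 st.py
```

```text
time: 12.9
tool_pos: [0.5116, -0.1454, 0.1869]
tcp_rot: [0.0, 0.927, 0.375, 0.0]
wrist_force: [1.7, 0.8, -1.0]
gripper_width: 0.0151
grip_force: 59.1
12.9 [ 0.5116 -0.1454  0.1869] [ 1.6869  0.8402 -1.0002] [ 0.3777 -0.4165  0.074 ] 44.10088307349936
to go in tool cm [0.0156 0.0251 0.0181]
```

```bash
python3 -m creep '[{"dp":[0,0,0.05],"turn":[0,0,0]},{"dp":[0,0,0],"turn":[0,0,0]}]' -1; python3 st.py
```

```text
time: 13.1
tool_pos: [0.5117, -0.1454, 0.1864]
tcp_rot: [0.0, 0.927, 0.375, 0.0]
wrist_force: [1.1, 0.6, -0.7]
gripper_width: 0.0149
grip_force: 59.3
13.1 [ 0.5117 -0.1454  0.1864] [ 1.0767  0.6463 -0.7412] [ 0.404  -0.366  -0.0129] 44.104159627765185
to go in tool cm [ 0.0131  0.0201 -0.0252]
```

```bash
python3 -m creep '[{"dp":[0,0,0.03],"turn":[0,0,0]},{"dp":[0,0,0],"turn":[0,0,0]}]' -1; python3 st.py
```

```text
time: 13.3
tool_pos: [0.5117, -0.1455, 0.1863]
tcp_rot: [0.0, 0.927, 0.375, 0.0]
wrist_force: [1.1, 2.1, 0.5]
gripper_width: 0.0151
grip_force: 59.4
13.3 [ 0.5117 -0.1455  0.1863] [1.1245 2.0623 0.5136] [ 0.4284 -0.3234  0.0586] 44.103720469722134
to go in tool cm [ 0.0128  0.0177 -0.0424]
```

Contact is beginning (+3 N above free weight). A little more to confirm a spring-like rise.

```bash
python3 -m creep '[{"dp":[0,0,0.04],"turn":[0,0,0]},{"dp":[0,0,0],"turn":[0,0,0]}]' -1; python3 st.py
```

```text
time: 13.5
tool_pos: [0.5118, -0.1455, 0.186]
tcp_rot: [0.0, 0.927, 0.375, 0.0]
wrist_force: [1.7, 2.4, 1.9]
gripper_width: 0.0146
grip_force: 59.6
13.5 [ 0.5118 -0.1455  0.186 ] [1.7448 2.3555 1.8817] [ 0.4441 -0.2134  0.0386] 44.10717961416022
to go in tool cm [ 0.0096  0.011  -0.0688]
```

```bash
python3 -m creep '[{"dp":[0,0,0.02],"turn":[0,0,0]},{"dp":[0,0,0],"turn":[0,0,0]}]' -1; python3 st.py
```

```text
time: 13.7
tool_pos: [0.5117, -0.1455, 0.1858]
tcp_rot: [0.0, 0.927, 0.375, 0.0]
wrist_force: [1.5, 2.3, 3.8]
gripper_width: 0.0151
grip_force: 59.7
13.7 [ 0.5117 -0.1455  0.1858] [1.5414 2.3157 3.8257] [ 0.5079 -0.1966  0.0203] 44.10832261321333
to go in tool cm [ 0.0095  0.0142 -0.0893]
```

Seated with about 6 N of push. Now turning clockwise in small portions and watching the torque.

```bash
python3 -m creep '[{"dp":[0,0,0],"turn":[0,0,0.05]},{"dp":[0,0,0],"turn":[0,0,0.05]},{"dp":[0,0,0],"turn":[0,0,0.05]},{"dp":[0,0,0],"turn":[0,0,0.05]},{"dp":[0,0,0],"turn":[0,0,0.05]}]' -1; python3 st.py; python3 -m creep '[{"dp":[0,0,0],"turn":[0,0,0.05]},{"dp":[0,0,0],"turn":[0,0,0.05]},{"dp":[0,0,0],"turn":[0,0,0.05]}]' -1; python3 st.py
```

```text
time: 14.2
tool_pos: [0.5121, -0.1453, 0.1859]
tcp_rot: [0.0, 0.967, 0.256, 0.001]
wrist_force: [2.9, 2.8, 3.2]
gripper_width: 0.0152
grip_force: 59.7
14.2 [ 0.5121 -0.1453  0.1859] [2.9389 2.7629 3.2338] [ 0.7003 -0.4839  0.0987] 29.680040445918102
to go in tool cm [-0.0308  0.0094 -0.0831]
time: 14.5
tool_pos: [0.5121, -0.1453, 0.1859]
tcp_rot: [0.0, 0.983, 0.183, 0.001]
wrist_force: [2.1, 3.3, 3.1]
gripper_width: 0.0149
grip_force: 59.7
14.5 [ 0.5121 -0.1453  0.1859] [2.0812 3.2729 3.1394] [ 0.6951 -0.5322  0.1736] 21.091067670687064
to go in tool cm [-0.0298  0.0119 -0.082 ]
```

```bash
python3 -m creep '[{"dp":[0,0,0],"turn":[0,0,0.03]},{"dp":[0,0,0],"turn":[0,0,0.03]}]' -1|head -1; python3 st.py;python3 -m creep '[{"dp":[0,0,0],"turn":[0,0,0.03]},{"dp":[0,0,0],"turn":[0,0,0.03]}]' -1|head -1; python3 st.py
```

```text
time: 14.7
14.7 [ 0.5121 -0.1453  0.1859] [2.1699 1.9712 3.7268] [ 0.7149 -0.5359  0.1977] 17.69351217160075
to go in tool cm [-0.0281  0.0128 -0.0844]
time: 14.9
14.9 [ 0.5121 -0.1453  0.1859] [1.129  2.6393 3.3686] [ 0.7024 -0.4973  0.1688] 14.257716285469801
to go in tool cm [-0.0273  0.0141 -0.0816]
```

```bash
cat > tz.py <<'E'
from h import *
s=get_state();R=rot(s['tcp_rot']).as_matrix();print(np.round(s['wrist_torque'][2],3),'Fz',np.round(s['wrist_force'][2],1),'yaw',round(np.degrees(np.arctan2(R[1,0],R[0,0])),2))
E
for i in 1; do :; done
python3 -m creep '[{"dp":[0,0,0],"turn":[0,0,0.05]}]' -1|head -1; python3 tz.py;python3 -m creep '[{"dp":[0,0,0],"turn":[0,0,0.05]}]' -1|head -1; python3 tz.py;python3 -m creep '[{"dp":[0,0,0],"turn":[0,0,0]}]' -1|head -1; python3 tz.py
```

```text
time: 15.0
0.22 Fz 3.3 yaw 11.38
time: 15.1
0.154 Fz 2.8 yaw 8.48
time: 15.2
0.063 Fz 2.8 yaw 8.56
```

```bash
python3 -m creep '[{"dp":[0,0,0],"turn":[0,0,0.04]}]' -1|head -1; python3 tz.py;python3 -m creep '[{"dp":[0,0,0],"turn":[0,0,0.04]}]' -1|head -1; python3 tz.py;python3 -m creep '[{"dp":[0,0,0],"turn":[0,0,0]}]' -1|head -1; python3 tz.py
```

```text
time: 15.3
0.123 Fz 3.5 yaw 6.35
time: 15.4
0.146 Fz 2.2 yaw 4.01
time: 15.5
0.04 Fz 3.3 yaw 4.05
```

```bash
python3 -m creep '[{"dp":[0,0,0],"turn":[0,0,0.04]}]' -1|head -1; python3 tz.py;python3 -m creep '[{"dp":[0,0,0],"turn":[0,0,0.04]}]' -1|head -1; python3 tz.py;python3 -m creep '[{"dp":[0,0,0],"turn":[0,0,0.04]}]' -1|head -1; python3 tz.py
```

```text
time: 15.6
0.296 Fz 3.9 yaw 1.82
time: 15.7
0.353 Fz 3.8 yaw -0.52
time: 15.8
0.383 Fz 3.4 yaw -2.81
```

```bash
python3 -m creep '[{"dp":[0,0,0],"turn":[0,0,0.04]}]' -1|head -1; python3 tz.py;python3 -m creep '[{"dp":[0,0,0],"turn":[0,0,0.04]}]' -1|head -1; python3 tz.py
```

```text
time: 15.9
0.377 Fz 4.1 yaw -5.1
time: 16.0
0.352 Fz 5.0 yaw -7.4
```

The nut came home at about yaw 3° (torque rose from 0.15 to 0.30–0.38 N m). It is now nipped by about 10°; adding 4° more.

```bash
python3 -m creep '[{"dp":[0,0,0],"turn":[0,0,0.035]},{"dp":[0,0,0],"turn":[0,0,0.035]}]' -1|head -1; python3 tz.py;python3 -m creep '[{"dp":[0,0,0],"turn":[0,0,0]},{"dp":[0,0,0],"turn":[0,0,0]}]' -1|head -1; python3 st.py
```

```text
time: 16.2
0.348 Fz 3.9 yaw -11.39
time: 16.4
16.4 [ 0.512  -0.1455  0.1858] [2.8254 2.7927 3.7489] [ 0.6602 -0.8284  0.3312] -11.346922890064551
to go in tool cm [-0.0097  0.0029 -0.0907]
```

Unload within the play (0.1 rad back), then lift straight out.

```bash
python3 -m creep '[{"dp":[0,0,0],"turn":[0,0,-0.05]},{"dp":[0,0,0],"turn":[0,0,-0.05]},{"dp":[0,0,-0.2],"turn":[0,0,0]},{"dp":[0,0,-0.3],"turn":[0,0,0]},{"dp":[0,0,-0.5],"turn":[0,0,0]},{"dp":[0,0,-0.5],"turn":[0,0,0]},{"dp":[0,0,-1],"turn":[0,0,0]},{"dp":[0,0,-1],"turn":[0,0,0]},{"dp":[0,0,-1],"turn":[0,0,0]},{"dp":[0,0,-1],"turn":[0,0,0]},{"dp":[0,0,-1],"turn":[0,0,0]},{"dp":[0,0,-1],"turn":[0,0,0]},{"dp":[0,0,-1],"turn":[0,0,0]},{"dp":[0,0,-1],"turn":[0,0,0]},{"dp":[0,0,-1],"turn":[0,0,0]},{"dp":[0,0,0],"turn":[0,0,0]},{"dp":[0,0,0],"turn":[0,0,0]}]' -1; python3 st.py
python3 - <<'E'
from h import *
s=get_state();R=rot(s['tcp_rot']).as_matrix();T=np.array([.505,.108])
v=np.array([.505,.108,s['tool_pos'][2]])-.082*R[:,0]-s['tool_pos'];print('camera over stand: tool cm',100*R.T@v,'world',v)
E
```

```text
time: 18.1
tool_pos: [0.5116, -0.1454, 0.2906]
tcp_rot: [0.0, 0.999, -0.05, 0.0]
wrist_force: [-0.3, -0.4, -1.7]
gripper_width: 0.0149
grip_force: 59.2
18.1 [ 0.5116 -0.1454  0.2906] [-0.328  -0.4054 -1.697 ] [-0.0314  0.0697 -0.0104] -5.740418018119286
to go in tool cm [ 0.0274  0.0045 10.3875]
camera over stand: tool cm [-1.13927794e+01 -2.51484152e+01 -2.96735398e-03] world [-8.82026108e-02  2.61618274e-01 -1.52719746e-05]
```

```bash
python3 -m creep '[{"dp":[-1.14,-2.51,0],"turn":[0,0,0]},{"dp":[-1.14,-2.51,0],"turn":[0,0,0]},{"dp":[-1.14,-2.51,0],"turn":[0,0,0]},{"dp":[-1.14,-2.51,0],"turn":[0,0,0]},{"dp":[-1.14,-2.51,0],"turn":[0,0,0]},{"dp":[-1.14,-2.51,0],"turn":[0,0,0]},{"dp":[-1.14,-2.51,0],"turn":[0,0,0]},{"dp":[-1.14,-2.51,0],"turn":[0,0,0]},{"dp":[-1.14,-2.51,0],"turn":[0,0,0]},{"dp":[-1.14,-2.51,0],"turn":[0,0,0]},{"dp":[0,0,0],"turn":[0,0,0]},{"dp":[0,0,0],"turn":[0,0,0]},{"dp":[0,0,0],"turn":[0,0,0]}]' -1
python3 - <<'E'
from h import *
import pickle
s,im=grab('wrist','m.png');pickle.dump(s,open('m.pkl','wb'));print(s['tool_pos'])
E
```

```text
time: 19.4
tool_pos: [0.4234, 0.1151, 0.2902]
tcp_rot: [0.0, 0.999, -0.05, -0.0]
wrist_force: [-0.6, -0.6, -1.2]
gripper_width: 0.0156
grip_force: 59.4
[0.4233569  0.11513203 0.29015248]
```

View pics/m.png

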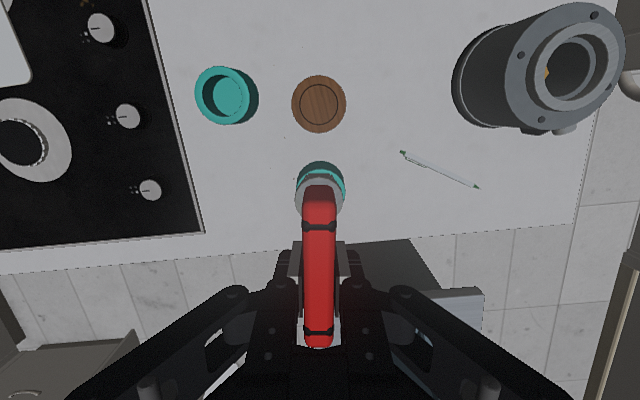

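The empty brown stand is at (319,104). The key's bar sits in the grip as before: its far edge is at row 185 and its near edge at row 348.

Run:
```python
from h import *
import pickle
from scipy.optimize import least_squares
np.set_printoptions(precision=4,suppress=True)
s=pickle.load(open('m.pkl','rb'));f=cv2.imread('pics/m.png').astype(int);R=rot(s['tcp_rot']).as_matrix()
m=(f[...,2]>f[...,0]+18);m[:60]=0;m[150:]=0;m[:,:270]=0;m[:,370:]=0
c=max(cv2.findContours(m.astype(np.uint8),0,1)[0],key=cv2.contourArea)[:,0].astype(float)
P=np.array([atz('wrist',q,.05,s)[:2] for q in c])
r=least_squares(lambda v:np.hypot(*(P-v[:2]).T)-v[2],[*P.mean(0),.037],loss='soft_l1',f_scale=.0005)
print(r.x,np.abs(r.fun).max(),100*R.T@(np.r_[r.x[:2],s['tool_pos'][2]]-s['tool_pos']))
k=cv2.imread('pics/m.png');k=k.astype(int);m=(k[...,2]>60)&(k[...,2]>2.5*k[...,1])&(k[...,2]>2.5*k[...,0]);m[:170]=0;m[:,:290]=0;m[:,350:]=0
ys,xs=np.where(m);print(ys.min(),ys.max(),xs.min(),xs.max())
```

```text
[0.5033 0.1064 0.0339] 0.0008374074117564467 [ 8.0395  0.0637 -0.0037]
203 347 302 334
```

```bash
python3 -m creep '[{"dp":[2,0.01,0],"turn":[0,0,0]},{"dp":[2,0.01,0],"turn":[0,0,0]},{"dp":[2,0.01,0],"turn":[0,0,0]},{"dp":[2.03,0.01,0],"turn":[0,0,0]},{"dp":[0,0,0],"turn":[0,0,0]},{"dp":[0,0,1.5],"turn":[0,0,0]},{"dp":[0,0,1.5],"turn":[0,0,0]},{"dp":[0,0,1.5],"turn":[0,0,0]},{"dp":[0,0,1.5],"turn":[0,0,0]},{"dp":[0,0,1.5],"turn":[0,0,0]},{"dp":[0,0,1.5],"turn":[0,0,0]},{"dp":[0,0,1],"turn":[0,0,0]},{"dp":[0,0,0.3],"turn":[0,0,0]},{"dp":[0,0,0],"turn":[0,0,0]},{"dp":[0,0,0],"turn":[0,0,0]},{"dp":[0,0,0],"turn":[0,0,0]}]' -1
sed -i 's/\[.5119,-.1455,.1867\]/[.5033,.1064,.1367]/' st.py; python3 st.py
```

```text
time: 21.05
tool_pos: [0.5037, 0.1073, 0.1884]
tcp_rot: [-0.0, 0.999, -0.05, 0.001]
wrist_force: [-0.1, -0.1, -1.7]
gripper_width: 0.015
grip_force: 59.4
21.05 [0.5037 0.1073 0.1884] [-0.0932 -0.0955 -1.6715] [ 0.0226  0.0007 -0.0194] -5.743910423407488
to go in tool cm [-0.0371  0.0893  5.1658]
```

```bash
python3 -m creep '[{"dp":[-0.04,0.07,0.3],"turn":[0,0,0]},{"dp":[0,0,0.5],"turn":[0,0,0]},{"dp":[0,0,0.5],"turn":[0,0,0]},{"dp":[0,0,0.5],"turn":[0,0,0]},{"dp":[0,0,0],"turn":[0,0,0]}]' -1; python3 st.py
```

```text
time: 21.55
tool_pos: [0.5022, 0.1067, 0.1684]
tcp_rot: [0.0, 0.999, -0.05, -0.001]
wrist_force: [0.9, 0.7, -2.2]
gripper_width: 0.0151
grip_force: 59.3
21.55 [0.5022 0.1067 0.1684] [ 0.9067  0.7161 -2.1904] [ 0.0137 -0.1661  0.0056] -5.743416603961811
to go in tool cm [0.1169 0.0147 3.172 ]
```

```bash
python3 -m creep '[{"dp":[0,0,0.5],"turn":[0,0,0]},{"dp":[0,0,0.5],"turn":[0,0,0]},{"dp":[0,0,0.5],"turn":[0,0,0]},{"dp":[0,0,0.5],"turn":[0,0,0]},{"dp":[0,0,0.5],"turn":[0,0,0]},{"dp":[0,0,0.3],"turn":[0,0,0]},{"dp":[0,0,0],"turn":[0,0,0]}]' -1; python3 st.py
```

```text
time: 22.25
tool_pos: [0.5023, 0.1066, 0.1409]
tcp_rot: [0.0, 0.999, -0.05, -0.001]
wrist_force: [0.4, -0.2, -2.4]
gripper_width: 0.0148
grip_force: 59.4
22.25 [0.5023 0.1066 0.1409] [ 0.4297 -0.1805 -2.3855] [ 0.0391  0.0056 -0.0179] -5.745801687133041
to go in tool cm [0.1037 0.0132 0.4178]
```

In the well without contact. Last 4 mm, felt for.

```bash
python3 -m creep '[{"dp":[0,0,0.2],"turn":[0,0,0]},{"dp":[0,0,0.1],"turn":[0,0,0]},{"dp":[0,0,0],"turn":[0,0,0]}]' -1; python3 st.py; python3 -m creep '[{"dp":[0,0,0.08],"turn":[0,0,0]},{"dp":[0,0,0],"turn":[0,0,0]}]' -1|head -1; python3 st.py
```

```text
time: 22.55
tool_pos: [0.5027, 0.1066, 0.1385]
tcp_rot: [0.0, 0.999, -0.05, 0.0]
wrist_force: [0.4, -0.2, -2.9]
gripper_width: 0.015
grip_force: 59.4
22.55 [0.5027 0.1066 0.1385] [ 0.4231 -0.2484 -2.9296] [ 0.0493 -0.0054 -0.0137] -5.742555035074289
to go in tool cm [0.0666 0.0175 0.1763]
time: 22.75
22.75 [0.5027 0.1066 0.1377] [-0.2152 -0.3454 -1.9008] [ 0.0071 -0.0533 -0.0135] -5.739774947759721
to go in tool cm [0.0648 0.0185 0.0992]
```

```bash
python3 -m creep '[{"dp":[0,0,0.1],"turn":[0,0,0]},{"dp":[0,0,0],"turn":[0,0,0]}]' -1|head -1; python3 st.py; python3 -m creep '[{"dp":[0,0,0.05],"turn":[0,0,0]},{"dp":[0,0,0],"turn":[0,0,0]}]' -1|head -1; python3 st.py
```

```text
time: 22.95
22.95 [0.5028 0.1066 0.1368] [ 0.485   0.9354 -0.5418] [-0.005  -0.033  -0.0054] -5.740219262320328
to go in tool cm [0.0536 0.0192 0.0058]
time: 23.15
23.15 [0.503  0.1067 0.1367] [-0.9319  0.2574  3.9965] [ 0.014   0.2678 -0.0043] -5.738129562370321
to go in tool cm [0.0354 0.0221 0.0045]
```

Down on the floor, at the height where it was picked up. Release, rise, and check.

```bash
python3 -m creep '[{"dp":[0,0,0],"turn":[0,0,0]},{"dp":[0,0,0],"turn":[0,0,0]},{"dp":[0,0,0],"turn":[0,0,0]},{"dp":[0,0,0],"turn":[0,0,0]},{"dp":[0,0,0],"turn":[0,0,0]},{"dp":[0,0,0],"turn":[0,0,0]},{"dp":[0,0,-1],"turn":[0,0,0]},{"dp":[0,0,-1],"turn":[0,0,0]},{"dp":[0,0,-2],"turn":[0,0,0]},{"dp":[0,0,-2],"turn":[0,0,0]},{"dp":[0,0,-3],"turn":[0,0,0]},{"dp":[0,0,-3],"turn":[0,0,0]},{"dp":[-3,0,0],"turn":[0,0,0]},{"dp":[-3,0,0],"turn":[0,0,0]},{"dp":[0,0,0],"turn":[0,0,0]},{"dp":[0,0,0],"turn":[0,0,0]}]' 1
python3 - <<'E'
from h import *
np.set_printoptions(precision=4,suppress=True)
s,im=grab('wrist','n.png');p=s
print(s['tool_pos'],[proj('wrist',[.503,.1066,z],s) for z in(.05,.155)])
E
```

```text
time: 24.75
tool_pos: [0.4433, 0.1127, 0.2574]
tcp_rot: [-0.0, 0.999, -0.05, 0.001]
wrist_force: [0.8, -0.3, 0.6]
gripper_width: 0.0852
grip_force: 0.0
[0.4433 0.1127 0.2574] [array([318.0229, 123.4477]), array([318.132 , 131.7785])]
```

View pics/n.png

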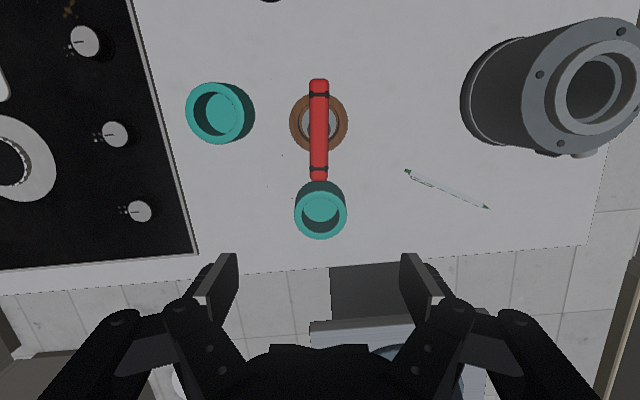

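The key stands free and upright in the brown stand: the bar is centred at (319,130) against a predicted (318,132), and the stand at (318,123).

```bash
python3 -c "
from bench import workorder
print(workorder.finish_job())"
```

```text
the job is handed in; nothing more can be done
None
```

The nut is home and nipped up by about 14° (estimated from wrist torque and tool angle), the key is back upright in its wooden stand and released, and the job was handed in at about 25 s; no verdict came back.

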